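# Nudge the tube plate onto the shaker's locating pins

### The job

The aluminium tube plate has been left askew on the shaker, leaning on top of the two locating pins. With the fingertips, push it sideways until the holes at its two ends drop over the pins and it lies flat on the deck; do not pick it up. Leave everything else standing where it is.

Things in the scene. Friction and masses are not known exactly. Their poses are not given: they have to be found in the camera images.
- shaker: Low laboratory shaker, fixed, 190 (x) by 200 (y) mm, white housing, flat grey deck 40 mm above the bench. Origin: centre of its underside. x points to its rear (black display and knob are on the -x side), y to its left, z up. Two steel locating pins on the deck at x = 0, y = -40 and +40 mm: 8 mm thick for the lower 4 mm, then tapering to a 3 mm tip 9 mm above the deck.
- seat (a point): Centre of the shaker's deck top, midway between the pins; axes as the shaker. The plate is seated when its origin is here with axes parallel (a half turn is as good). A thin dark outline on the deck, 91 by 133 mm, surrounds the seated plate.
- tube_plate: Loose aluminium plate, 86 (x) by 128 (y) by 12 (z) mm, about 0.3 kg, with a grid of dark wells and one 11 mm through hole near each short end, at x = 0, y = -40 and +40 mm. Origin: centre of its underside, z up. It slides under a few newtons; when both holes are within about 3 mm of the pins it drops over them, and the pins then stop it.
- plate_top (a point): Centre of the plate's top. At the start the plate lies on the pin tips, shifted 14 to 28 mm to the shaker's display side (-x), up to 16 mm along y, turned up to 0.2 rad. Its long edge nearest the display lies low on the deck (push on this one), the other up to about 15 mm off it. If pushed too far it leans the other way.
- dropper_bottle: Bystander: small white dropper bottle, 34 mm wide, 78 mm tall. Origin: centre of its underside.
- beaker: Bystander: clear plastic beaker, 59 mm wide, 70 mm tall. Origin: centre of its underside.
- petri_a: Bystander: petri dish with lid, 61 mm across, 12 mm tall. Origin: centre of its underside.
- amber_bottle: Bystander: amber bottle with white cap, 58 mm wide, 112 mm tall. Origin: centre of its underside.
- tape_roll_clear: Bystander: roll of clear tape lying flat, 66 mm across, 12 mm tall. Origin: centre of its underside.
Not all that is in view belongs to the job. Of the things shaped like the tube_plate, the aluminium one is meant.

How it is judged (in metres and radians):
At the end, for the whole second after the job is handed in: The tube plate lies flat on the shaker's deck with both holes over the pins: its underside within 2.5 mm of the deck, centred on the pins within 4 mm, square within 0.06 rad, level within 0.035 rad and at rest (z of tube_plate in the frame of shaker below 0.0425 m and horizontal distance between tube_plate and shaker below 0.004 m and angle between the y axis of tube_plate and the y axis of shaker, either way round below 0.06 rad and angle between tube_plate's own z axis and vertical below 0.035 rad and linear speed of tube_plate below 0.01 m/s); the robot touches nothing.
It fails at once if the tube plate is lifted or carried: its centre rises more than 13 mm above the deck (on the pin tips it lies at most 9 mm above) (z of tube_plate in the frame of shaker above 0.053 m).
It fails at once if the tube plate is tipped up by more than 0.45 rad (angle between tube_plate's own z axis and vertical above 0.45 rad).
It fails at once if a bystander (dropper bottle, beaker, petri dish, amber bottle or tape roll) is moved more than 30 mm (distance of any of dropper_bottle, beaker, petri_a, amber_bottle, tape_roll_clear from where it was at the start of the episode above 0.03 m).
It fails at once if a bystander is tipped over (angle between any of dropper_bottle, beaker, petri_a, amber_bottle, tape_roll_clear's own z axis and vertical above 0.5 rad).
It also fails if it takes over 58 s, if anything falls off the work surface, if the arm or the gripper's body presses on something with over 40 N, if the wrist force passes 120 N, or if a joint passes its speed limit or range.

### The arm

A 6-joint arm with a two-finger parallel gripper is mounted at the origin on a cart in front of the work surface, level with it; the furniture and walls round the work are solid. World frame = base frame: x ahead of the robot, y to its left, z up, the work surface at z = 0. Lengths are in mm, angles in rad, forces in N, time in s.
With the tool pointing down it reaches from about 400 to 925 mm from the base axis. Payload 12.5 kg.
Tool frame: the origin (TCP) lies midway between the tips of the shut fingers; the grasp point (between the pads) lies 19 mm behind it; z points along the fingers, y is the line along which they close (so a half turn about z gives the same grasp; the last joint's range is limited). The gripper opens to 95 mm and grips with 3 to 60 N. Pads are 20 mm wide; open, the fingers measure 119 mm over their backs; the gripper's body (75 mm by 180 mm) begins 59 mm behind the grasp point.
Start: joints at [1.124, 0.491, 1.559, -0, 1.092, -0.106], TCP at [208.885, 589.079, 214.661] pointing down, gripper open.
Joint ranges: [-3.1, 3.1], [-0.84, 2.19], [0.05, 2.79], [-1.13, 4.28], [0.06, 2.93], [-2.69, 2.69]. Speed limits (rad/s): [2.22, 2.22, 2.79, 3.14, 3.14, 3.14].

### API

Orientations are given as [roll, pitch, yaw] about the fixed x, y, z axes, in that order (R = Rz(yaw) Ry(pitch) Rx(roll)).
In Python, from cell import env gives the robot as it stands.
- The arm moves only by the tool arm_command, never from a script. Its argument "targets" is a list of rows, each a list of 5 numbers: the shift along the tool's x, y, z in mm, then the turn about the tool's z in degrees, then the opening, from 0 (shut) to 1 (fully open). In form: [[tx, ty, tz, roll, fingers], ...]. A call has 1 to 5 rows; each row is the pose to reach, as a shift and turn from the pose commanded when the call began, along the tool's axes at that moment; what a row does not reach only later rows make up. A row lasts 1/10 s, in which the tool goes at most 50 mm and 8.59 degrees, less where a joint would pass 70% of its speed; a pose out of reach is approached as far as the arm can. A call with a gripper value outside its range is refused whole. The fingers move at their own pace and stop on an object; the grip force is fixed at half the most. Time passes only in rows, so rows that repeat a pose let the fingers close. It gives the time, the measured TCP pose, the force, the opening and the grip force at its end, in the units of the state.
- env.state(): the state, without advancing time (a new reading comes with each control period).
- env.read_camera(name): name is "side" or "top"; returns a dict with "frame" (384x512x3 uint8, red, green, blue), "vertical_fov" (degrees; the focal length in pixels is half the picture's height over the tangent of half this angle, whatever the lens; pixels are square), "cx", "cy" (the principal point, pixels), "world_from_camera" (4x4, takes a point from camera to world coordinates). Camera axes: x right, y down, z forward; pixel columns grow to the right and rows downward; lengths in mm; the calibration is good to about 2 mm. A picture is of the moment at which its call begins. There is no depth.
- env.job_done(): hands the job in; it is judged then, once.
The state is a dict: "t": time; "joints": joint angles; "qvel": joint speeds; "tau": joint torques, N m; "eef_pos": TCP position; "tcp_rot": TCP orientation; "ft_force": force on the tool from outside, world axes, zero at the start; "moment": the same for the moment, N m; "opening": opening from 0.0 (shut) to 1.0 (fully open); "grip_force": force on a finger pad.
Only numpy, scipy, OpenCV 4.12 (cv2) and the standard library are available. Lean on these libraries where they do the work, as an engineer would, in place of code of your own. Each camera call takes 0.05 s, during which the arm holds its last target. There are 200 camera calls.

## Working session

There is one attempt and no reset: what is moved stays moved. The work goes in short steps, Python scripts to look and compute and a tool call to move; the robot and the scene stay as the last step left them, time stands still between calls to the robot, and variables do not carry over. Pictures are saved under pics/ and viewed, at most 10 in all, crops included, and the job is handed in when it is done.

Besides the shell and the picture viewer there is one more tool, called after "Request:" as name(argument=value, ...) on one line, values as JSON. arm_command: Moves the arm, as the interface text tells. Its arguments: {"type":"object","properties":{"targets":{"type":"array","items":{"type":"array","items":{"type":"number"}}}},"required":["targets"]}

```bash
ls; mkdir -p pics; cat > h.py <<'E'
import numpy as np, cv2
from cell import env
def cam(n):
    c=env.read_camera(n); f=c["frame"]; h=f.shape[0]
    c["f"]=h/2/np.tan(np.radians(c["vertical_fov"])/2); c["T"]=np.array(c["world_from_camera"]); return c
def ray(c,u,v):
    d=c["T"][:3,:3]@np.array([(u-c["cx"])/c["f"],(v-c["cy"])/c["f"],1]); return c["T"][:3,3],d
def onz(c,u,v,z):
    o,d=ray(c,u,v); return o+d*(z-o[2])/d[2]
def proj(c,p):
    q=np.linalg.inv(c["T"])@np.append(p,1); return c["cx"]+c["f"]*q[0]/q[2], c["cy"]+c["f"]*q[1]/q[2]
def save(n,im): cv2.imwrite("pics/"+n,im[:,:,::-1])
E
python3 - <<'E'
from h import *
a=cam("top");b=cam("side")
save("a.png",cv2.resize(a["frame"],(800,600),interpolation=cv2.INTER_CUBIC));save("b.png",cv2.resize(b["frame"],(800,600),interpolation=cv2.INTER_CUBIC))
for c in (a,b): print(c["f"],c["cx"],c["cy"],c["T"].round(3).tolist())
s=env.state();print(s["t"],s["eef_pos"],s["tcp_rot"],s["ft_force"],s["opening"])
E
```

```text
pics
419.77031099005364 252.60352397612345 190.60928725593627 [[0.02, -0.999, 0.048, 526.841], [-1.0, -0.02, -0.007, 68.276], [0.008, -0.048, -0.999, 1515.328], [0.0, 0.0, 0.0, 1.0]]
418.4764906826144 255.04339165260978 195.62507728540444 [[0.84, -0.219, 0.496, -68.928], [-0.542, -0.311, 0.781, -983.207], [-0.017, -0.925, -0.38, 596.803], [0.0, 0.0, 0.0, 1.0]]
0.1 [208.77415794 588.86580391 214.09228007] [-3.14057031e+00 -1.09716531e-04  2.80077031e+00] [ 0.11284577 -0.6586379   0.3601362 ] 1.0013780525446638
```

View pics/a.png

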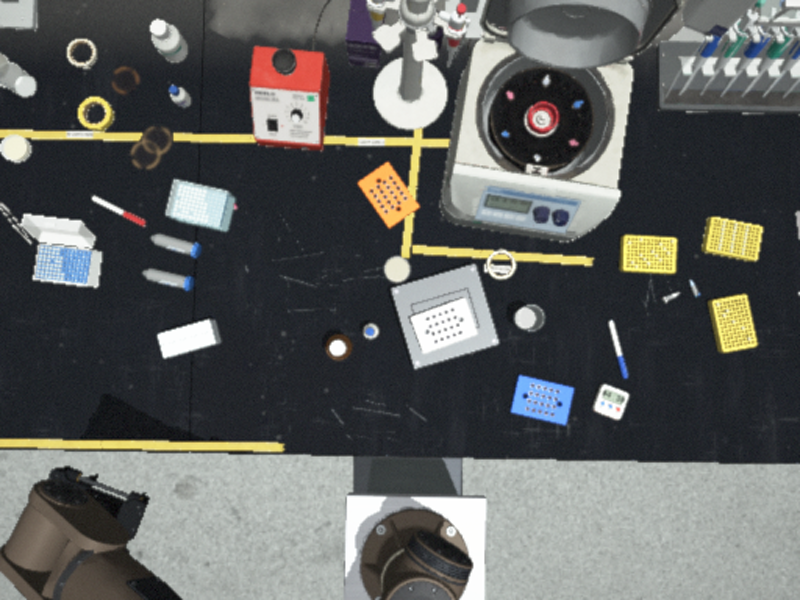

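View pics/b.png

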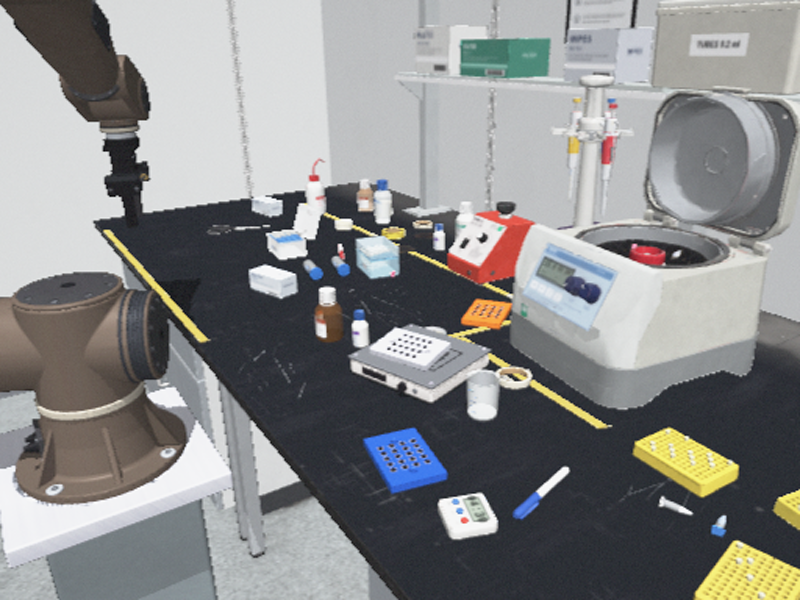

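The top view shows the shaker at about (445,316), with the light plate on it at (445,325). Plate-shaped candidates are aluminium/white (445,325), blue (543,400) and orange (388,195), so I choose the one on the shaker. I'll check it in close crops.

```bash
python3 - <<'E'
from h import *
a=cam("top");b=cam("side")
A=a["frame"][165:240,245:325];B=b["frame"][200:265,215:325]
im=np.zeros((600,800,3),np.uint8)
A=cv2.resize(A,None,fx=4.9,fy=4.9,interpolation=cv2.INTER_CUBIC);B=cv2.resize(B,None,fx=3.6,fy=3.6,interpolation=cv2.INTER_CUBIC)
im[:A.shape[0],:A.shape[1]]=A; im[:B.shape[0],400:400+B.shape[1]]=B[:,:400]
save("c.png",im)
g=cv2.cvtColor(a["frame"],cv2.COLOR_RGB2GRAY)
np.save("top.npy",a["frame"]);np.save("side.npy",b["frame"])
def quad(m,ox,oy,name,z):
    cs,_=cv2.findContours(m,cv2.RETR_EXTERNAL,cv2.CHAIN_APPROX_NONE)
    c=max(cs,key=cv2.contourArea)+np.array([ox,oy]); r=cv2.minAreaRect(c); bx=cv2.boxPoints(r)
    print(name,cv2.contourArea(c),r)
    P=np.array([onz(a,u,v,z)[:2] for u,v in bx]);print(P.round(1).tolist(),P.mean(0).round(1),np.linalg.norm(np.roll(P,-1,0)-P,axis=1).round(1))
G=g[165:240,245:325]
print(np.percentile(G,[5,25,50,75,95]))
quad((G>90).astype(np.uint8),245,165,"shaker",40)
for t in (200,220): quad((G>t).astype(np.uint8),245,165,"plate%d"%t,55)
E
```

```text
[ 34.   38.  180.5 203.  254. ]
shaker 3026.0 ((284.6321716308594, 202.04937744140625), (54.62739944458008, 57.505496978759766), 73.61045837402344)
[[621.1, 70.2], [682.4, -123.4], [498.8, -180.1], [438.4, 12.6]] [560.2 -55.2] [203.1 192.1 201.9 191.6]
plate200 1375.0 ((287.2201843261719, 210.73394775390625), (34.09861755371094, 54.78766632080078), 73.3007583618164)
[[556.8, 45.5], [615.3, -136.5], [502.3, -172.1], [444.3, 9.3]] [529.7 -63.4] [191.2 118.5 190.5 118.2]
plate220 886.5 ((284.02923583984375, 208.16615295410156), (25.294328689575195, 37.66414260864258), 70.55996704101562)
[[556.4, 24.7], [602.5, -98.3], [520.1, -128.8], [474.3, -6.1]] [538.3 -52.2] [131.4  87.9 131.   87.7]
```

View pics/c.png

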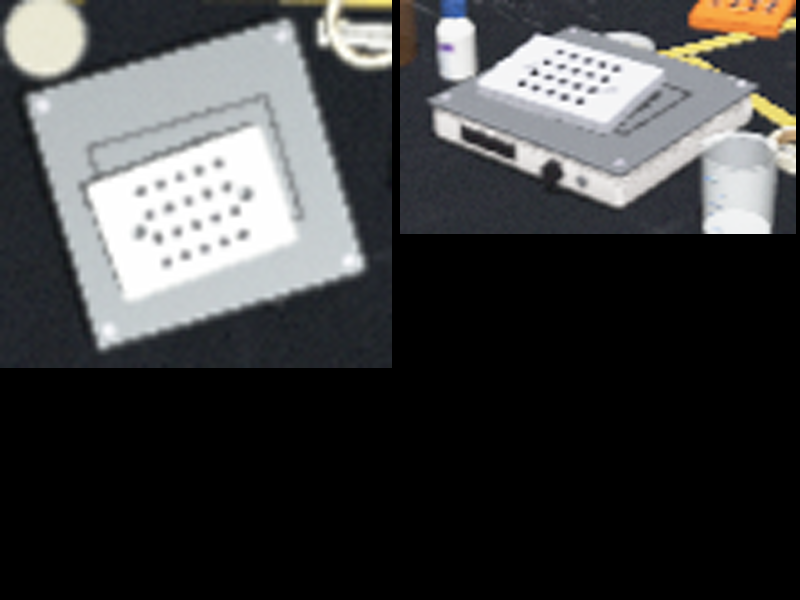

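The crops confirm the pale aluminium plate: it is shifted to the display side and to +y, and turned about 0.05 rad. In the shaker frame the offset is about (-20, +9.5) mm. I'll push on the short end along -y first, then use two open fingers on the long edge along +x.

```bash
cat >> h.py <<'E'
S=np.array([560.2,-55.2]);Y=0.306
def go(x,y,z,yaw,):  # shaker-frame target -> tool shift from measured pose
    from scipy.spatial.transform import Rotation as R
    s=env.state(); r=R.from_euler("xyz",s["tcp_rot"]).as_matrix()
    c,n=np.cos(Y),np.sin(Y); p=np.array([S[0]+c*x-n*y,S[1]+n*x+c*y,z])
    d=np.degrees((s["tcp_rot"][2]-yaw-Y+np.pi)%(2*np.pi)-np.pi)
    q=s["eef_pos"][:2]-S
    print("t",s["t"],"shift",(r.T@(p-s["eef_pos"])).round(1),"turn",d.round(1),"tool in shaker",(c*q[0]+n*q[1]).round(1),(c*q[1]-n*q[0]).round(1),s["eef_pos"][2].round(1),"F",s["ft_force"].round(1),"open",round(s["opening"],2),"j",s["joints"].round(2))
def plate():
    a=cam("top");g=cv2.cvtColor(a["frame"],cv2.COLOR_RGB2GRAY)[165:240,245:325]
    m=(g>220).astype(np.uint8)
    cs,_=cv2.findContours(m,cv2.RETR_EXTERNAL,cv2.CHAIN_APPROX_NONE)
    k=max(cs,key=cv2.contourArea)+np.array([245,165]); P=np.array([onz(a,u,v,55)[:2] for u,v in cv2.boxPoints(cv2.minAreaRect(k))])
    e=np.roll(P,-1,0)-P; L=np.linalg.norm(e,axis=1); l=e[L.argmax()]; yaw=(np.arctan2(-l[0],l[1])-Y+np.pi/2)%np.pi-np.pi/2
    d=P.mean(0)-S; print("plate",(np.cos(Y)*d[0]+np.sin(Y)*d[1]).round(1),(np.cos(Y)*d[1]-np.sin(Y)*d[0]).round(1),"yaw",yaw.round(3),"size",L.round(1)); return a
E
python3 - <<'E'
from h import *
plate(); go(-20,100,150,np.pi/2)
E
```

```text
plate -19.9 9.6 yaw 0.053 size [131.6  87.9 131.2  87.7]
t 0.25 shift [-470.2 -421.9   64.6] turn 52.9 tool in shaker -141.0 720.1 214.4 F [-0.  -0.3 -0.4] open 1.0 j [ 1.12  0.49  1.56 -0.    1.09 -0.11]
```

Request:
arm_command(targets=[[-36,-32,0,0,0.4],[-72,-64,0,0,0.4],[-108,-96,0,0,0.4],[-144,-128,0,0,0.4],[-180,-160,0,0,0.4]])

```text
t: 0.75
eef_pos: [325.6, 376.4, 214.7]
tcp_rot: [3.141, 0.0, 2.801]
ft_force: [1.3, -0.4, 0.7]
opening: 0.64
grip_force: 0.0
```

Request:
arm_command(targets=[[-36,-32,0,0,0.4],[-72,-64,0,0,0.4],[-108,-96,0,0,0.4],[-144,-128,0,0,0.4],[-180,-160,0,0,0.4]])

```text
t: 1.25
eef_pos: [441.9, 165.3, 214.8]
tcp_rot: [3.141, 0.0, 2.801]
ft_force: [1.1, 0.4, -0.8]
opening: 0.403
grip_force: 0.0
```

```bash
python3 - <<'E'
from h import *
go(-20,100,120,np.pi/2)
E
```

```text
t 1.25 shift [-109.  -100.6   94.8] turn 52.9 tool in shaker -46.4 245.9 214.8 F [ 1.1  0.4 -0.8] open 0.4 j [ 0.22  0.27  1.92  0.    0.95 -1.01]
```

Request:
arm_command(targets=[[-22,-20,6,8,0.4],[-44,-40,12,16,0.4],[-66,-60,18,24,0.4],[-88,-80,24,32,0.4],[-109,-100,30,40,0.4]])

```text
t: 1.75
eef_pos: [511.0, 35.2, 184.4]
tcp_rot: [3.141, -0.0, 2.097]
ft_force: [0.5, 0.1, 0.1]
opening: 0.405
grip_force: 0.0
```

Request:
arm_command(targets=[[0,0,15,6,0.4],[0,0,35,13,0.4],[0,0,60,13,0.4],[0,0,60,13,0.4]])

```text
t: 2.15
eef_pos: [509.3, 36.4, 122.4]
tcp_rot: [-3.137, -0.002, 1.876]
ft_force: [0.8, -0.0, 0.9]
opening: 0.397
grip_force: 0.0
```

```bash
python3 - <<'E'
from h import *
plate(); go(-22,96,45,np.pi/2)
E
```

```text
plate -19.8 -2.4 yaw 0.062 size [111.8  89.7 111.5  89.5]
t 2.2 shift [-6.6 -1.5 78.9] turn -0.0 tool in shaker -20.3 102.6 123.9 F [-0.3 -0.5 -0.2] open 0.4 j [-0.06  0.45  1.93  0.    0.76 -0.36]
```

Request:
arm_command(targets=[[-2,-1,35,0,0.4],[-4,-2,60,0,0.4],[-4,-2,72,0,0.4],[-4,-2,78,0,0.4],[-4,-2,78,0,0.4]])

```text
t: 2.7
eef_pos: [510.2, 32.2, 47.0]
tcp_rot: [3.141, 0.0, 1.876]
ft_force: [0.2, 0.6, 0.1]
opening: 0.402
grip_force: 0.0
```

Request:
arm_command(targets=[[-3,0,0,0,0.4],[-6,0,0,0,0.4],[-9,0,0,0,0.4],[-12,0,0,0,0.4],[-12,0,0,0,0.4]])

```text
t: 3.2
eef_pos: [513.7, 20.2, 46.9]
tcp_rot: [3.141, 0.0, 1.875]
ft_force: [-0.1, -0.2, -0.6]
opening: 0.399
grip_force: 0.0
```

```bash
python3 - <<'E'
from h import *
a=plate(); b=cam("side"); go(-22,75,45,np.pi/2)
A=cv2.resize(a["frame"][165:240,245:325],(400,375),interpolation=cv2.INTER_CUBIC);B=cv2.resize(b["frame"][190:265,215:325],(400,273),interpolation=cv2.INTER_CUBIC)
im=np.zeros((375,800,3),np.uint8); im[:,:400]=A; im[:273,400:]=B; save("d.png",im)
E
```

```text
plate -19.6 -7.2 yaw 0.057 size [102.4  89.8 102.1  89.6]
t 3.3 shift [-11.3  -0.2   1.7] turn -0.1 tool in shaker -21.8 86.3 46.7 F [-0.4  0.2  0.4] open 0.4 j [-0.09  0.58  1.99  0.    0.57 -0.39]
```

View pics/d.png

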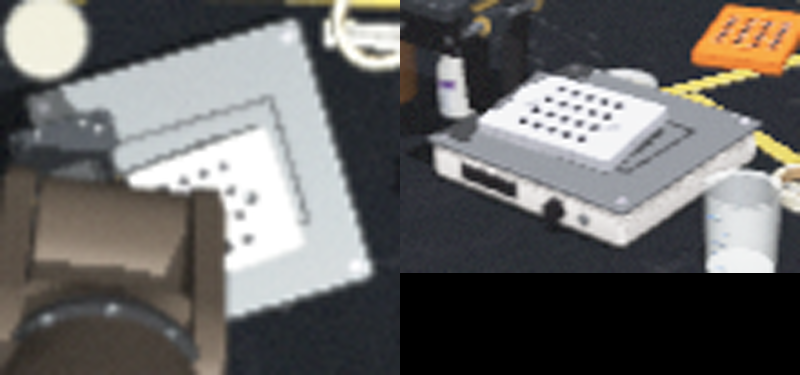

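The pushing fingers are beside the +y end with no contact force yet. The far (-y) end stays visible, so I'll track that as I push.

Request:
arm_command(targets=[[-2,0,0,0,0.4],[-4,0,0,0,0.4],[-6,0,0,0,0.4],[-8,0,0,0,0.4],[-8,0,0,0,0.4]])

```text
t: 3.8
eef_pos: [516.0, 12.7, 46.6]
tcp_rot: [3.141, 0.0, 1.876]
ft_force: [-0.3, -0.1, 0.2]
opening: 0.398
grip_force: 0.0
```

```bash
python3 - <<'E'
from h import *
plate(); go(-22,75,45,np.pi/2)
E
```

```text
plate -23.9 -13.1 yaw 0.005 size [102.6  89.2 102.3  89.1]
t 3.85 shift [-3.2 -0.2  1.6] turn -0.1 tool in shaker -21.8 78.2 46.6 F [ 0.1 -0.2 -0.7] open 0.4 j [-0.1   0.58  1.98 -0.    0.58 -0.41]
```

Request:
arm_command(targets=[[-1,0,0,0,0.4],[-2,0,0,0,0.4],[-3,0,0,0,0.4],[-3,0,0,0,0.4]])

```text
t: 4.25
eef_pos: [516.7, 10.0, 46.6]
tcp_rot: [-3.141, -0.0, 1.876]
ft_force: [-0.5, 0.2, 0.6]
opening: 0.403
grip_force: 0.3
```

Request:
arm_command(targets=[[6,0,0,0,0.4],[15,0,-5,0,0.4],[15,0,-50,0,0.4],[15,20,-90,8,0.4],[15,60,-100,16,0.6]])

```text
t: 4.75
eef_pos: [569.8, 43.1, 151.6]
tcp_rot: [3.137, 0.0, 1.591]
ft_force: [0.7, 0.2, 0.0]
opening: 0.439
grip_force: 0.0
```

```bash
python3 - <<'E'
from h import *
plate(); go(-130,0,140,0)
E
```

```text
plate -24.9 -22.5 yaw 1.557 size [87.3 89.7 87.  89.6]
t 4.8 shift [-137.5 -141.5   10.3] turn 73.0 tool in shaker 45.3 90.2 151.8 F [-1.5  0.6  0.1] open 0.48 j [-0.04  0.49  1.75  0.    0.89 -0.05]
```

Request:
arm_command(targets=[[-27,-28,0,8,0.7],[-54,-56,0,16,0.8],[-81,-84,0,24,1.0],[-109,-112,0,32,1.0],[-137,-141,0,40,1.0]])

```text
t: 5.3
eef_pos: [430.9, -98.3, 146.9]
tcp_rot: [3.141, -0.0, 0.894]
ft_force: [0.3, -0.5, 0.2]
opening: 0.886
grip_force: 0.0
```

Request:
arm_command(targets=[[0,0,0,8,1.0],[0,0,0,16,1.0],[0,0,0,24,1.0],[0,0,0,33,1.0],[0,0,0,33,1.0]])

```text
t: 5.8
eef_pos: [432.0, -97.6, 146.8]
tcp_rot: [3.141, -0.0, 0.32]
ft_force: [0.5, -0.2, -0.9]
opening: 1.005
grip_force: 0.0
```

```bash
python3 - <<'E'
from h import *
a=plate(); go(-85,0,46,0); b=cam("side")
A=cv2.resize(a["frame"][165:240,245:325],(400,375),interpolation=cv2.INTER_CUBIC);B=cv2.resize(b["frame"][190:265,215:325],(400,273),interpolation=cv2.INTER_CUBIC)
im=np.zeros((375,800,3),np.uint8); im[:,:400]=A; im[:273,400:]=B; save("e.png",im)
E
```

```text
plate -24.0 -0.8 yaw -0.008 size [131.8  88.3 131.4  88.1]
t 5.85 shift [ 50.   -0.9 100.8] turn 1.1 tool in shaker -135.0 -1.9 146.8 F [ 0.2 -0.9  0.1] open 1.0 j [-0.37  0.33  2.07  0.    0.74  0.87]
```

View pics/e.png

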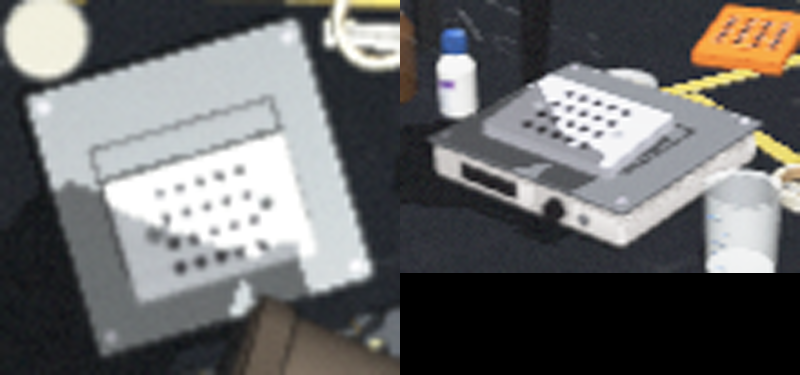

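The plate is now squared and centred along y, about (-24, -1) with yaw near 0, and the outline shows only on its far (+x) side. Next I descend in front of the long edge and push in +x.

Request:
arm_command(targets=[[44,-1,20,1.1,1.0],[44,-1,60,1.1,1.0],[44,-1,85,1.1,1.0],[44,-1,100,1.1,1.0],[44,-1,100,1.1,1.0]])

```text
t: 6.4
eef_pos: [472.6, -82.7, 45.0]
tcp_rot: [-3.139, 0.003, 0.307]
ft_force: [1.3, -0.6, 0.7]
opening: 1.001
grip_force: 0.0
```

Request:
arm_command(targets=[[4,0,0,0,1.0],[8,0,0,0,1.0],[12,0,0,0,1.0],[16,0,0,0,1.0],[16,0,0,0,1.0]])

```text
t: 6.9
eef_pos: [489.3, -78.4, 47.0]
tcp_rot: [3.141, -0.001, 0.304]
ft_force: [0.6, -0.3, 0.3]
opening: 1.0
grip_force: 0.0
```

```bash
python3 - <<'E'
from h import *
plate(); go(-53,0,46,0)
E
```

```text
plate 130.5 74.1 yaw 1.283 size [48.9 49.  48.8 49. ]
t 6.95 shift [21.8 -0.7  0.9] turn -0.1 tool in shaker -74.8 -0.7 46.9 F [ 0.6  1.3 -0.3] open 1.0 j [-0.29  0.56  2.03  0.    0.55  0.97]
```

Request:
arm_command(targets=[[3,0,0,0,1.0],[6,0,0,0,1.0],[9,0,0,0,1.0],[12,0,0,0,1.0],[15,0,0,0,1.0]])

```text
t: 7.45
eef_pos: [503.2, -73.9, 46.6]
tcp_rot: [-3.141, 0.0, 0.303]
ft_force: [-2.2, -0.5, 1.9]
opening: 0.996
grip_force: 1.5
```

```bash
python3 - <<'E'
from h import *
go(-53,0,46,0);a=cam("top"); b=cam("side")
A=cv2.resize(a["frame"][165:240,245:325],(400,375),interpolation=cv2.INTER_CUBIC);B=cv2.resize(b["frame"][190:265,215:325],(400,273),interpolation=cv2.INTER_CUBIC)
im=np.zeros((375,800,3),np.uint8); im[:,:400]=A; im[:273,400:]=B; save("f.png",im)
E
```

```text
t 7.45 shift [ 7.  -0.7  0.6] turn -0.2 tool in shaker -60.0 -0.7 46.6 F [-2.2 -0.5  1.9] open 1.0 j [-0.28  0.58  2.    0.    0.57  0.99]
```

View pics/f.png

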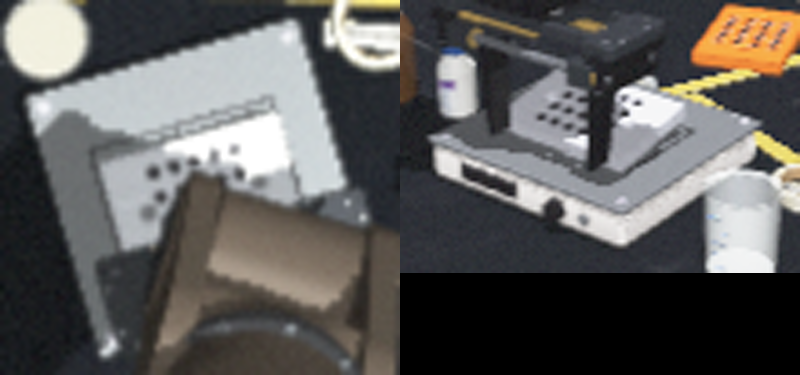

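The plate's far edge is now close to the outline, with a few mm of gap left. I'll continue in 1 mm steps and watch the force.

Request:
arm_command(targets=[[1,0,0,0,1.0],[2,0,0,0,1.0],[3,0,0,0,1.0],[3,0,0,0,1.0]])

```text
t: 7.95
eef_pos: [506.4, -73.1, 46.7]
tcp_rot: [3.141, -0.001, 0.303]
ft_force: [0.2, -0.3, -0.7]
opening: 1.002
grip_force: 0.0
```

Request:
arm_command(targets=[[1,0,0,0,1.0],[1,0,0,0,1.0],[2,0,0,0,1.0],[2,0,0,0,1.0]])

```text
t: 8.35
eef_pos: [508.0, -72.5, 46.6]
tcp_rot: [3.142, -0.0, 0.303]
ft_force: [0.4, 0.4, -0.2]
opening: 0.998
grip_force: 0.0
```

```bash
python3 - <<'E'
from h import *
go(-53,0,46,0);a=cam("top"); b=cam("side")
A=cv2.resize(a["frame"][165:240,245:325],(400,375),interpolation=cv2.INTER_CUBIC);B=cv2.resize(b["frame"][190:265,215:325],(400,273),interpolation=cv2.INTER_CUBIC)
im=np.zeros((375,800,3),np.uint8); im[:,:400]=A; im[:273,400:]=B; save("g.png",im)
E
```

```text
t 8.35 shift [ 2.  -0.7  0.6] turn -0.2 tool in shaker -55.0 -0.7 46.6 F [ 0.4  0.4 -0.2] open 1.0 j [-0.27  0.58  1.99  0.    0.57  1.  ]
```

View pics/g.png

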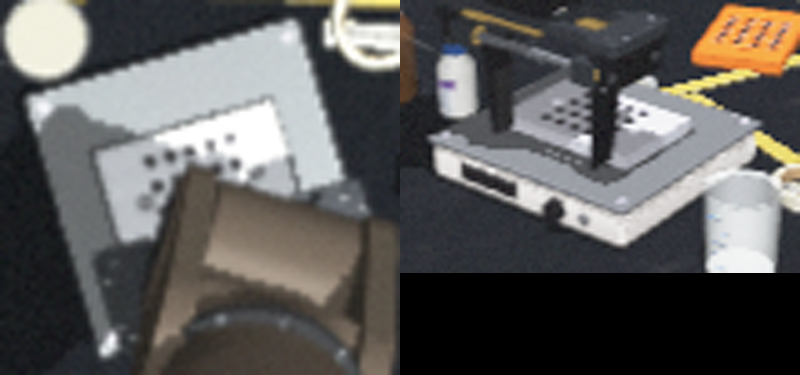

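The plate now appears to lie flat inside the outline, its top-right corner at about (275,100). I'll back off and verify with a clear view.

Request:
arm_command(targets=[[-10,0,0,0,1.0],[-25,0,-10,0,1.0],[-40,0,-50,0,1.0],[-60,0,-90,0,1.0],[-80,0,-120,0,1.0]])

```text
t: 8.95
eef_pos: [430.2, -96.6, 168.3]
tcp_rot: [3.141, -0.001, 0.303]
ft_force: [0.2, -0.9, 0.3]
opening: 1.001
grip_force: 0.0
```

Request:
arm_command(targets=[[0,45,0,0,1.0],[0,90,0,0,1.0],[0,135,0,0,1.0],[0,180,0,0,1.0],[0,220,0,0,1.0]])

```text
t: 9.45
eef_pos: [496.7, -308.4, 166.4]
tcp_rot: [-3.141, 0.0, 0.303]
ft_force: [0.4, 0.1, 0.2]
opening: 1.001
grip_force: 0.0
```

```bash
python3 - <<'E'
from h import *
a=plate(); b=cam("side"); go(-53,0,46,0)
A=cv2.resize(a["frame"][165:240,245:325],(400,375),interpolation=cv2.INTER_CUBIC);B=cv2.resize(b["frame"][190:265,215:325],(400,273),interpolation=cv2.INTER_CUBIC)
im=np.zeros((375,800,3),np.uint8); im[:,:400]=A; im[:273,400:]=B; save("i.png",im)
E
```

```text
plate 0.2 1.1 yaw 0.002 size [129.7  86.6 129.3  86.5]
t 9.55 shift [  82.5 -225.   119.8] turn -0.3 tool in shaker -136.9 -224.4 166.0 F [ 0.2  0.2 -1. ] open 1.0 j [-0.67  0.49  1.71 -0.    0.94  0.6 ]
```

View pics/i.png

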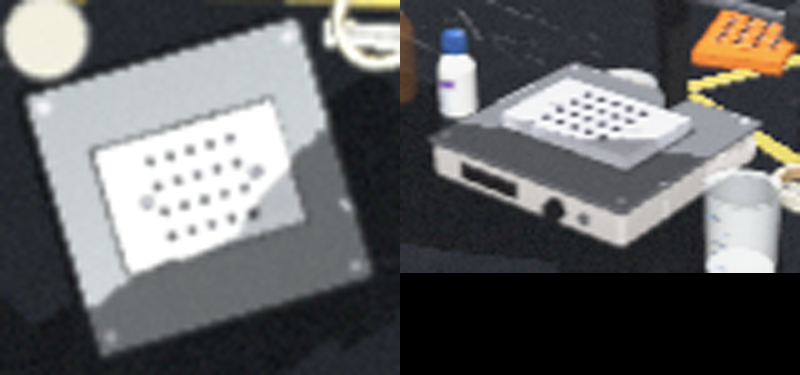

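The plate fills the outline, lies flat, and light pin tips show in both holes at (147,202) and (257,171). It measures (0.2, 1.1) mm with yaw 0.002, so I'm handing in.

```bash
python3 -c "
from cell import env
print(env.job_done())"
```

```text
the job is handed in; nothing more can be done
None
```

I pushed the aluminium plate over both pins and it lies flat on the deck, measured about 1 mm off centre and square to 0.002 rad; I handed the job in after about 10 s of robot time, and no verdict came back.

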